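Complete the socket rail in size order

ROBOT

A 7-joint arm with a two-finger parallel gripper is mounted at the origin on a cart in front of the work surface, level with it; the furniture and walls round the work are solid. World frame = base frame: x ahead of the robot, y to its left, z up, the work surface at z = 0. Lengths are in m, angles in rad, forces in N, time in s.
With the tool pointing down it reaches from about 0.425 to 1.025 m from the base axis. Payload 3.6 kg.
Tool frame: the origin (TCP) lies at the very end of the fingers, on their centre line; the grasp point (between the pads) lies 19 mm behind it (robot.hold_point_z is the distance from the TCP to the grasp point, in m); x points along the fingers, z is the direction in which the jaws open and shut, and the axes are right-handed (so a half turn about x gives the same grasp; the last joint's range is limited). The gripper opens to 85 mm and grips with 20 to 120 N. Pads are 22 mm wide; open, the fingers measure 114 mm over their backs; the gripper's body (76 mm by 85 mm) begins 54 mm behind the grasp point. The pads swing forward as they close: fully open they stand 13 mm farther back than shut.
Start: joints at [-1.415, 0.591, 0.048, 1.609, -0.033, 0.943, -0.034], TCP at [0.179, 0.703, 0.21] pointing down, gripper open.
Joint ranges: [-2.69, 2.69], [-0.47, 2.24], [-1.27, 1.36], [0.19, 2.51], [-1.53, 4.68], [0.08, 2.07], [-3.09, 3.09]. Speed limits (rad/s): [2.57, 2.57, 3.14, 3.14, 3.14, 3.14, 3.14].

INTERFACE

Orientations are given as a 3x3 rotation matrix whose columns are the frame's x, y, z axes.
In Python, from plant import robot gives the robot as it stands.
- The arm moves only by the tool jog_arm, never from a script. Its argument "plan" is a list of rows, each an object with "angular": the turn, a rotation vector about the world's x, y, z in rad, a list of three; "delta_pos": the shift along the world's x, y, z in mm, a list of three; "fingers": the finger opening in mm, from 0 to 85.4. A call has 1 to 5 rows; each row is the pose to reach, as a shift and turn from the pose commanded when the call began; what a row does not reach only later rows make up. A row lasts 1/12 s, in which the tool goes at most 41.7 mm and 7.16 degrees, less where a joint would pass 70% of its speed; a pose out of reach is approached as far as the arm can. A call with a gripper value outside its range is refused whole. The fingers move at their own pace and stop on an object; the grip force is fixed at half the most. Time passes only in rows, so rows that repeat a pose let the fingers close. It gives the time, the measured TCP pose, the force and the opening at its end, in the units of the state.
- robot.get_obs(): the state, without advancing time (a new reading comes with each control period).
- robot.get_image(name): name is "side" or "top" or "wrist"; returns a dict with "color" (400x640x3 uint8, red, green, blue), "fx", "fy", "cx", "cy" (pixels), "R" (3x3) and "t" (3): a world point X has camera coordinates R X + t. Camera axes: x right, y down, z forward; pixel columns grow to the right and rows downward; lengths in m; the calibration is good to about 2 mm. The wrist camera is an equidistant fisheye: a pixel r from the principal point sees the ray r / f radians off the axis. A picture is of the moment at which its call begins. There is no depth.
- robot.finish_job(): hands the job in, once; it reports no verdict.
The state is a dict: "time_s": time; "joints": joint angles; "joint_velocities": joint speeds; "tau": joint torques, N m; "position": TCP position; "tool_rot": TCP orientation; "contact_force": force on the tool from outside, world axes, zero at the start; "ft_torque": the same for the moment, N m; "grip_width": finger opening in m.
Only numpy, scipy, OpenCV 4.12 (cv2) and the standard library are available. Lean on these libraries where they do the work, as an engineer would, in place of code of your own. Each camera call takes 0.05 s, during which the arm holds its last target.

TASK

Two nut sockets are missing from the socket rail. Press each of the two loose sockets, standing upright as it is, down over an empty spring clip until it snaps home and sits flat on the rail, so that the four sockets on the rail run in order of size; then let go.

Things in the scene. Friction and masses are not known exactly. Their poses are not given: they have to be found in the camera images.
- medium_socket_mid (a point): centre, half-way up, of the smaller loose nut socket: plain steel cylinder 40 mm in diameter, 50 mm high, 0.2 kg, upright on the desk (z up its axis; round, yaw is free). A 22 mm round hole in its underside goes over the clip; the hexagonal opening is on top. One loose socket stands at the left of the desk, one at the right in front of the rail, either way round.
- large_socket_mid (a point): centre, half-way up, of the larger loose nut socket: plain steel cylinder 56 mm in diameter, 62 mm high, 0.3 kg, upright like the other, with the same hole below. Either socket, lowered with its axis within about 8 mm of a clip's, is caught; let go there, its weight leaves it 5 to 16 mm proud and perhaps leaning; a push of about 10 N (allow 20), while held upright, snaps it home.
- clip_two (a point): foot of the empty clip between two sockets, on the top face (12 mm above the desk) of the fixed aluminium rail, 36 mm wide, 293 long. Axes: z up, y along the rail (about world y), x across. Places 70 mm apart; from the -y end: fixed socket 32 mm in diameter, 44 high; this clip; fixed socket 48 mm in diameter, 56 high; the other empty clip. Fingers fit only if they close across the rail (x).
- clip_four (a point): foot of the empty clip at the rail's +y end, beside the 48 mm socket, on the rail's top face 12 mm above the desk; same axes. Each clip is an upright pointed steel stud, 32 mm tall and 17 mm thick, with four bowed spring leaves round it (28 mm over the leaves). Things up to 165 mm tall stand on the desk between left and right.
Not all that is in view belongs to the job. What is shaped like the part that bears medium_socket_mid but purple or yellow is not meant.

How it is judged:
At the end, for the whole second after the job is handed in: The 40 mm socket sits on the clip between the 32 mm and 48 mm sockets, the 56 mm socket on the end clip beyond the 48 mm one; each within 10 mm of its clip's axis, upright within 10 degrees and within 5 mm of flat on the rail (centre below 30 mm, respectively 36 mm, above its top face) (horizontal distance between medium_socket_mid and clip_two below 0.01 m and z of medium_socket_mid in the frame of clip_two below 0.03 m and angle between each of medium_socket_mid, large_socket_mid's own z axis and vertical below 0.175 rad and horizontal distance between large_socket_mid and clip_four below 0.01 m and z of large_socket_mid in the frame of clip_four below 0.036 m); the robot touches nothing.
It also fails if it takes over 64 s, if anything falls off the work surface, if the arm or the gripper's body presses on something with over 40 N, if the wrist force passes 120 N, or if a joint passes its speed limit or range.

## Working session

There is one attempt and no reset: what is moved stays moved. The work goes in short steps, Python scripts to look and compute and a tool call to move; the robot and the scene stay as the last step left them, time stands still between calls to the robot, and variables do not carry over. Pictures are saved under pics/ and viewed, and the job is handed in when it is done.

Besides the shell and the picture viewer there is one more tool, called after "Emit:" as name(argument=value, ...), one argument or row to a line, values as JSON. jog_arm: Moves the arm, as the interface text tells. Its arguments: {"type":"object","properties":{"plan":{"type":"array"}},"required":["plan"]}

```bash
ls; mkdir -p pics; cat > h.py <<'E'
import numpy as np, cv2
from plant import robot
def grab(n,f):
    im=robot.get_image(n); cv2.imwrite('pics/'+f,cv2.cvtColor(im['color'],cv2.COLOR_RGB2BGR))
    import pickle; pickle.dump(im,open('pics/'+f+'.pkl','wb')); return im
def load(f):
    import pickle; return pickle.load(open('pics/'+f+'.pkl','rb'))
def ray(im,u,v,fish=False):
    x=(u-im['cx'])/im['fx'];y=(v-im['cy'])/im['fy']
    if fish:
        r=np.hypot(x,y); d=np.array([x/r*np.sin(r),y/r*np.sin(r),np.cos(r)]) if r>0 else np.array([0,0,1.])
    else: d=np.array([x,y,1.])
    R=np.array(im['R']);t=np.array(im['t'])
    return -R.T@t, R.T@d
def onz(im,u,v,z,fish=False):
    o,d=ray(im,u,v,fish); return o+d*(z-o[2])/d[2]
def proj(im,X,fish=False):
    c=np.array(im['R'])@np.array(X)+np.array(im['t'])
    if fish:
        r=np.hypot(c[0],c[1]);a=np.arctan2(r,c[2]);return np.array([im['cx']+im['fx']*a*c[0]/r,im['cy']+im['fy']*a*c[1]/r])
    return np.array([im['cx']+im['fx']*c[0]/c[2],im['cy']+im['fy']*c[1]/c[2]])
E
python3 - <<'E'
from h import *
np.set_printoptions(precision=3,suppress=True)
for n in ['side','top','wrist']:
    im=grab(n,n+'0.png'); print(n,im['fx'],im['cx'],im['cy'],-np.array(im['R']).T@im['t'])
o=robot.get_obs(); print(o)
E
```

```text
pics
side 407.44335752036733 320.7518602867252 200.52534504575448 [ 0.415 -0.855  0.629]
top 427.1034741135642 318.2531110849176 199.97611736249718 [ 0.388 -0.012  1.174]
wrist 309.70691628693146 322.42392213573214 198.7904623638485 [0.099 0.724 0.373]
{'time_s': 0.15, 'joints': array([-1.414,  0.592,  0.048,  1.609, -0.033,  0.943, -0.034]), 'joint_velocities': array([-0.   , -0.003, -0.001, -0.003, -0.001,  0.001, -0.001]), 'tau': array([  0.003, -54.925,   1.549, -19.845,   0.01 ,   0.006,  -0.   ]), 'position': array([0.179, 0.702, 0.209]), 'tool_rot': array([[-0.   , -0.969,  0.247],
       [-0.002,  0.247,  0.969],
       [-1.   , -0.   , -0.002]]), 'contact_force': array([ 0.204,  0.289, -0.22 ]), 'ft_torque': array([-0.04 ,  0.062, -0.029]), 'grip_width': 0.08496292779325167}
```

View pics/top0.png

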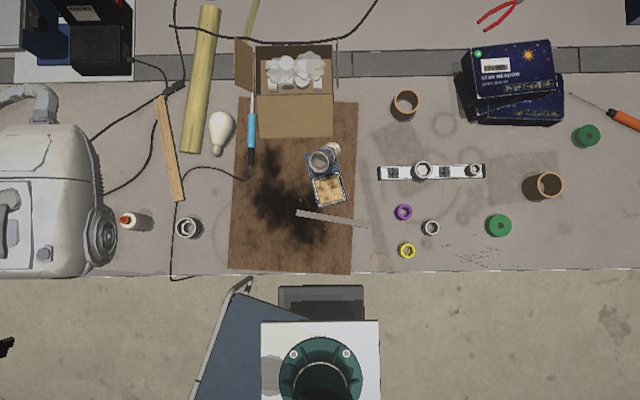

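View pics/side0.png

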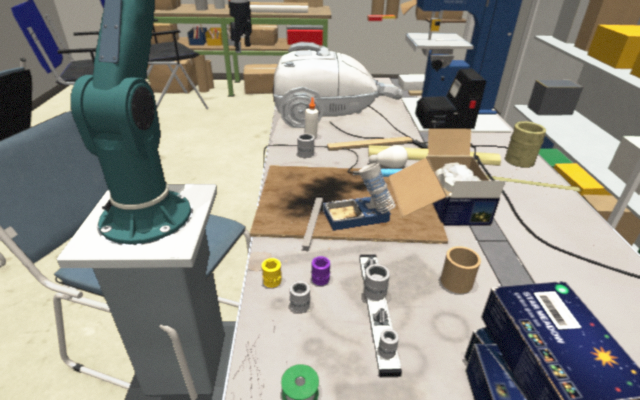

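View pics/wrist0.png

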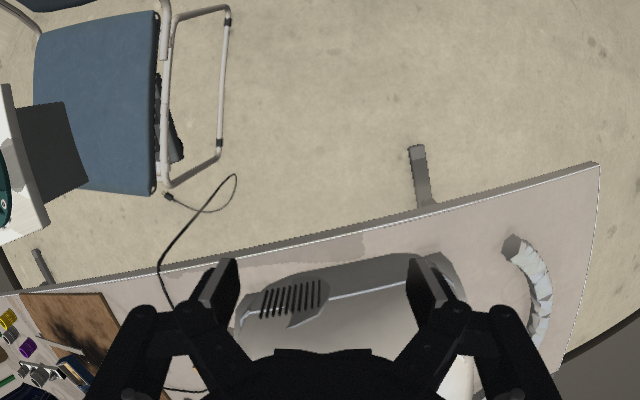

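```bash
python3 - <<'E'
from h import *
np.set_printoptions(precision=3,suppress=True)
im=load('top0.png'); print(im['R'])
c=cv2.cvtColor(im['color'],cv2.COLOR_RGB2BGR)
a=cv2.resize(c[150:270,365:495],None,fx=6,fy=6,interpolation=cv2.INTER_CUBIC)[:600]
cv2.imwrite('pics/c1.png',a[:600])
b=cv2.resize(c[197:257,110:210],None,fx=8,fy=8,interpolation=cv2.INTER_CUBIC)
cv2.imwrite('pics/c2.png',b)
s=cv2.cvtColor(load('side0.png')['color'],cv2.COLOR_RGB2BGR)
cv2.imwrite('pics/c3.png',cv2.resize(s[230:380,255:455],None,fx=4,fy=4,interpolation=cv2.INTER_CUBIC))
E
```

```text
[[-0.016 -1.    -0.009]
 [-0.997  0.016 -0.078]
 [ 0.078  0.008 -0.997]]
```

View pics/c1.png

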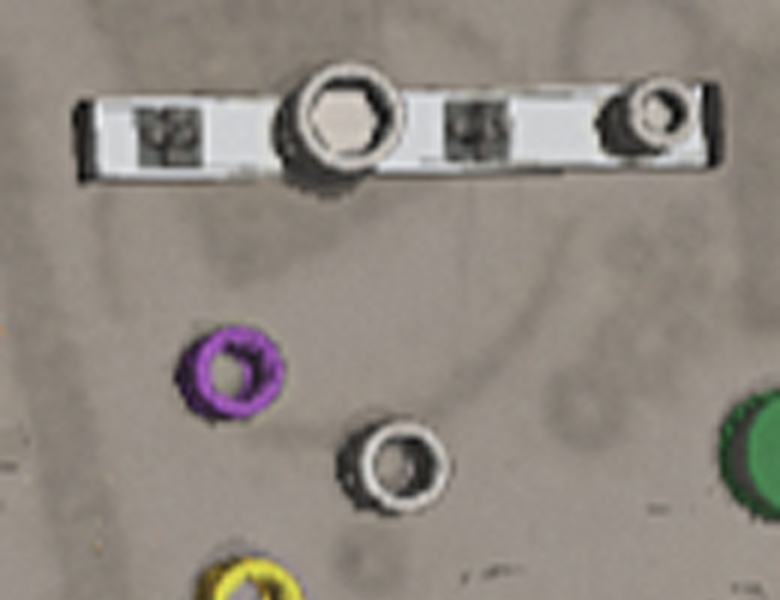

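View pics/c2.png

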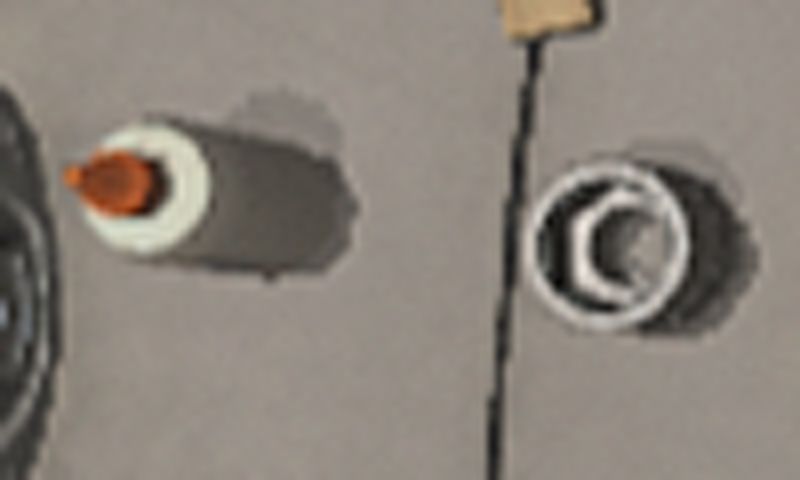

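View pics/c3.png

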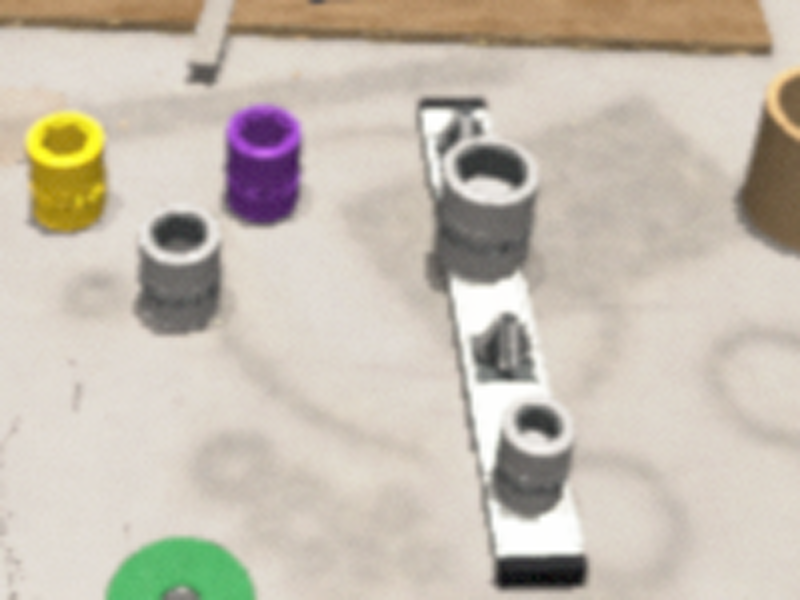

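```bash
python3 - <<'E'
from h import *
np.set_printoptions(precision=4,suppress=True)
im=load('top0.png'); s=load('side0.png')
def q(p,o,k): return (p[0]+.5)/k-.5+o[0],(p[1]+.5)/k-.5+o[1]
def T(p,z): return onz(im,*q(p,(365,150),6),z)
a=T((340,117),.068);b=T((661,114),.056)
print('48',a,'32',b,a-b,np.linalg.norm(a-b))
print('c4 from fixed',a+(a-b)/2,'c2',(a+b)/2)
print('clip sq base',T((170,136),.014),T((477,130),.014))
print('rail corners',T((97,98),.012),T((97,182),.012),T((703,83),.012),T((703,168),.012))
print('med',T((403,467),.05))
print('large',onz(im,*q((608,245),(110,197),8),.062))
# side
def S(p,z): return onz(s,*q(p,(255,230),4),z)
print('side med',S((180,230),.05),'48',S((489,170),.068),'32',S((538,424),.056),'tip2',S((510,318),.044),'tip4',S((467,116),.044))
print('med', 'purple',S((263,130),.05),T((238,372),.05),'yellow',S((66,135),.05),T((256,600),.05))
E
```

```text
48 [ 0.5505 -0.2733  0.068 ] 32 [ 0.5513 -0.4166  0.056 ] [-0.0007  0.1433  0.012 ] 0.143812647654697
c4 from fixed [ 0.5502 -0.2016  0.074 ] c2 [ 0.5509 -0.3449  0.062 ]
clip sq base [ 0.5511 -0.2085  0.014 ] [ 0.5515 -0.348   0.014 ]
rail corners [ 0.5694 -0.176   0.012 ] [ 0.5308 -0.175   0.012 ] [ 0.5716 -0.4522  0.012 ] [ 0.5326 -0.4505  0.012 ]
med [ 0.3987 -0.2997  0.05  ]
large [0.4092 0.3431 0.062 ]
side med [ 0.4008 -0.3005  0.05  ] 48 [ 0.5513 -0.2801  0.068 ] 32 [ 0.5532 -0.419   0.056 ] tip2 [ 0.553  -0.3516  0.044 ] tip4 [ 0.5512 -0.2151  0.044 ]
med purple [ 0.4427 -0.2311  0.05  ] [ 0.4413 -0.2291  0.05  ] yellow [ 0.3415 -0.2337  0.05  ] [ 0.342  -0.2338  0.05  ]
```

Emit:
jog_arm(
  plan=[
    {"angular": [0, 0, 0], "delta_pos": [0, 0, 40], "fingers": 85},
    {"angular": [0, 0, 0], "delta_pos": [0, 0, 80], "fingers": 85},
    {"angular": [0, 0, -0.12], "delta_pos": [20, -30, 95], "fingers": 85},
    {"angular": [0, 0, -0.24], "delta_pos": [40, -60, 100], "fingers": 85},
    {"angular": [0, 0, -0.36], "delta_pos": [60, -90, 100], "fingers": 85},
  ],
)

```text
time_s: 0.57
position: [0.2399, 0.613, 0.3121]
tool_rot: [[0.001, -0.817, 0.576], [0.004, 0.576, 0.817], [-1.0, 0.001, 0.004]]
contact_force: [0.9, -0.3, -1.0]
grip_width: 0.0853
```

Emit:
jog_arm(
  plan=[
    {"angular": [0, 0, -0.12], "delta_pos": [15, -30, 0], "fingers": 85},
    {"angular": [0, 0, -0.24], "delta_pos": [30, -60, 0], "fingers": 85},
    {"angular": [0, 0, -0.36], "delta_pos": [50, -95, 0], "fingers": 85},
    {"angular": [0, 0, -0.48], "delta_pos": [75, -125, 0], "fingers": 85},
    {"angular": [0, 0, -0.6], "delta_pos": [95, -155, 0], "fingers": 85},
  ],
)

```text
time_s: 0.98
position: [0.3354, 0.4553, 0.3097]
tool_rot: [[0.0, -0.347, 0.938], [-0.0, 0.938, 0.347], [-1.0, -0.0, 0.0]]
contact_force: [0.1, 0.7, 0.8]
grip_width: 0.0849
```

Emit:
jog_arm(
  plan=[
    {"angular": [0, 0, -0.12], "delta_pos": [15, -30, 0], "fingers": 85},
    {"angular": [0, 0, -0.24], "delta_pos": [30, -60, -20], "fingers": 85},
    {"angular": [0, 0, -0.357], "delta_pos": [50, -90, -50], "fingers": 85},
    {"angular": [0, 0, -0.357], "delta_pos": [74, -115, -80], "fingers": 85},
    {"angular": [0, 0, -0.357], "delta_pos": [74, -115, -90], "fingers": 85},
  ],
)

```text
time_s: 1.4
position: [0.4105, 0.3361, 0.2179]
tool_rot: [[0.0, 0.004, 1.0], [-0.004, 1.0, -0.004], [-1.0, -0.004, 0.0]]
contact_force: [-0.1, -0.6, 0.5]
grip_width: 0.0849
```

```bash
python3 - <<'E'
from h import *
o=robot.get_obs(); print(o['time_s'],o['position'],o['joints'],o['tool_rot'].round(3).tolist(),o['contact_force'])
grab('wrist','w1.png'); grab('side','s1.png')
E
```

```text
1.4 [0.41048333 0.3361375  0.2179235 ] [-1.10189043  0.36181337  0.42651436  2.04979833 -0.20638788  0.77326819
 -0.55461112] [[0.0, 0.004, 1.0], [-0.004, 1.0, -0.004], [-1.0, -0.004, 0.0]] [-0.12473432 -0.55207213  0.52238045]
```

View pics/w1.png

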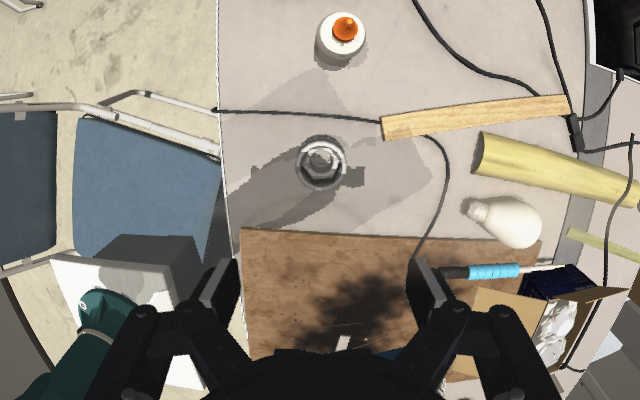

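```bash
python3 - <<'E'
from h import *
im=load('w1.png'); c=cv2.cvtColor(im['color'],cv2.COLOR_RGB2BGR)
cv2.imwrite('pics/c4.png',cv2.resize(c[125:200,280:365],None,fx=8,fy=8,interpolation=cv2.INTER_CUBIC))
print(onz(im,322,162,.062,True))
E
```

```text
[0.41183083 0.35106442 0.062     ]
```

View pics/c4.png

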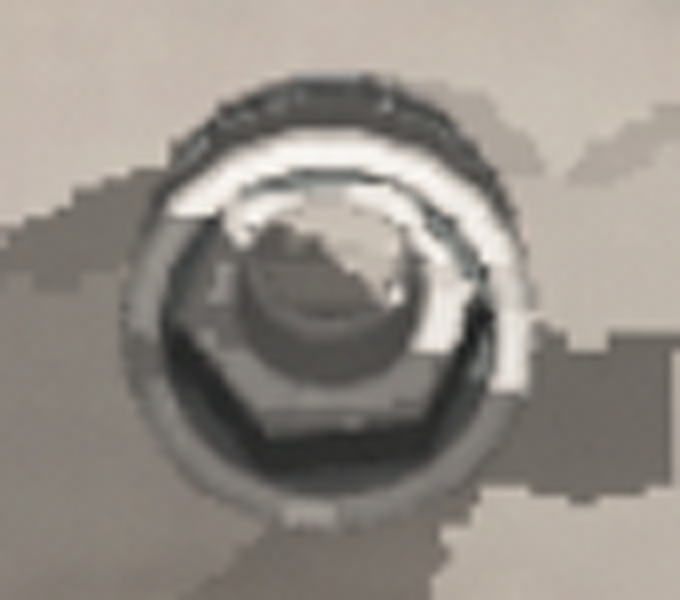

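```bash
python3 - <<'E'
from h import *
im=load('w1.png'); s=cv2.cvtColor(load('s1.png')['color'],cv2.COLOR_RGB2BGR)
print(onz(im,320.8,165.6,.062,True))
i=load('side0.png');print(proj(i,[.41,.344,.062]))
cv2.imwrite('pics/c5.png',cv2.resize(s[90:190,250:370],None,fx=6,fy=6,interpolation=cv2.INTER_CUBIC))
E
```

```text
[0.41054125 0.34715195 0.062     ]
[305.12704748 136.35218933]
```

View pics/c5.png

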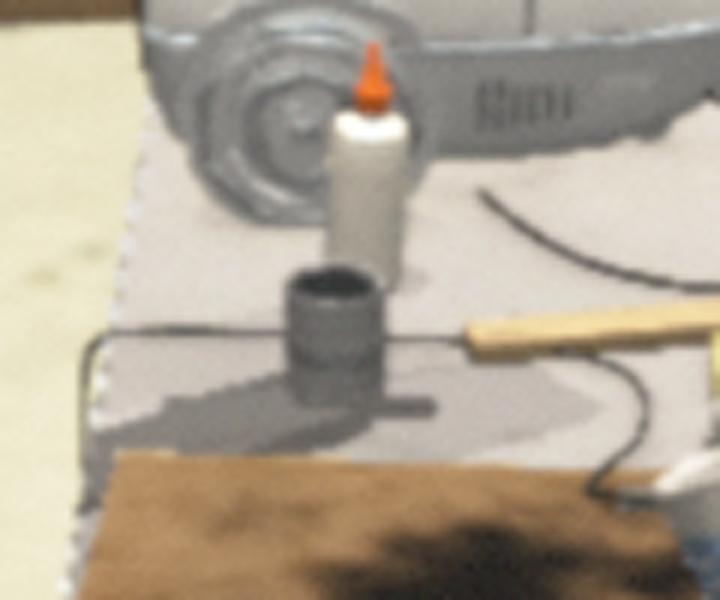

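Emit:
jog_arm(
  plan=[
    {"angular": [0, 0, 0.004], "delta_pos": [0, 9, -35], "fingers": 85},
    {"angular": [0, 0, 0.004], "delta_pos": [0, 9, -75], "fingers": 85},
    {"angular": [0, 0, 0.004], "delta_pos": [0, 9, -115], "fingers": 85},
    {"angular": [0, 0, 0.004], "delta_pos": [0, 9, -145], "fingers": 85},
    {"angular": [0, 0, 0.004], "delta_pos": [0, 9, -165], "fingers": 85},
  ],
)

```text
time_s: 1.92
position: [0.4063, 0.3533, 0.0527]
tool_rot: [[-0.003, -0.011, 1.0], [-0.0, 1.0, 0.011], [-1.0, -0.0, -0.003]]
contact_force: [0.6, 0.5, -0.9]
grip_width: 0.0853
```

Emit:
jog_arm(
  plan=[
    {"angular": [0, 0, 0], "delta_pos": [0, 0, -20], "fingers": 85},
    {"angular": [0, 0, 0], "delta_pos": [0, 0, -34], "fingers": 85},
    {"angular": [0, 0, 0], "delta_pos": [0, 0, -41], "fingers": 85},
    {"angular": [0, 0, 0], "delta_pos": [0, 0, -41], "fingers": 60},
    {"angular": [0, 0, 0], "delta_pos": [0, 0, -41], "fingers": 40},
  ],
)

```text
time_s: 2.33
position: [0.4083, 0.353, 0.0143]
tool_rot: [[0.0, -0.009, 1.0], [0.001, 1.0, 0.009], [-1.0, 0.001, 0.0]]
contact_force: [-0.0, 0.7, -0.4]
grip_width: 0.0639
```

Emit:
jog_arm(
  plan=[
    {"angular": [0, 0, 0], "delta_pos": [0, 0, 0], "fingers": 40},
    {"angular": [0, 0, 0], "delta_pos": [0, 0, 0], "fingers": 40},
    {"angular": [0, 0, 0], "delta_pos": [0, 0, 0], "fingers": 40},
    {"angular": [0, 0, 0], "delta_pos": [0, 0, 0], "fingers": 40},
  ],
)

```text
time_s: 2.67
position: [0.4086, 0.3528, 0.0152]
tool_rot: [[0.001, -0.009, 1.0], [0.002, 1.0, 0.009], [-1.0, 0.002, 0.001]]
contact_force: [-1.6, 1.0, 7.3]
grip_width: 0.0545
```

Emit:
jog_arm(
  plan=[
    {"angular": [0, 0, 0], "delta_pos": [0, 0, 0], "fingers": 75},
    {"angular": [0, 0, 0], "delta_pos": [0, 0, 0], "fingers": 75},
    {"angular": [0, 0, 0], "delta_pos": [0, -7, -3], "fingers": 75},
    {"angular": [0, 0, 0], "delta_pos": [0, -7, -3], "fingers": 75},
  ],
)

```text
time_s: 3.0
position: [0.408, 0.3424, 0.0103]
tool_rot: [[-0.001, -0.007, 1.0], [-0.002, 1.0, 0.007], [-1.0, -0.002, -0.001]]
contact_force: [0.4, -0.0, 0.7]
grip_width: 0.0747
```

```bash
python3 - <<'E'
from h import *
o=robot.get_obs(); print(o['time_s'],o['position'],o['grip_width'],o['tool_rot'].round(3).tolist(),o['contact_force'])
im=grab('wrist','w2.png');s=grab('side','s2.png')
c=cv2.cvtColor(im['color'],cv2.COLOR_RGB2BGR);s=cv2.cvtColor(s['color'],cv2.COLOR_RGB2BGR)
b=np.vstack([cv2.resize(c[150:350,170:470],None,fx=2,fy=2)[:400],cv2.resize(s[90:190,240:390],(600,400))])
cv2.imwrite('pics/c6.png',cv2.resize(b,None,fx=.75,fy=.75))
E
```

```text
3.0 [0.407956   0.34239233 0.0102985 ] 0.07469759800949838 [[-0.001, -0.007, 1.0], [-0.002, 1.0, 0.007], [-1.0, -0.002, -0.001]] [ 0.4496493  -0.01389155  0.73855737]
```

View pics/c6.png

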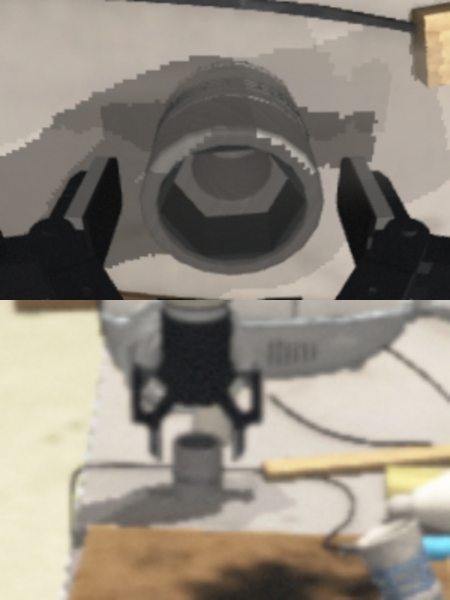

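```bash
python3 - <<'E'
from h import *
im=load('w2.png')
print(onz(im,324.7,285,.062,True)); print([proj(im,[.41,y,.062],True).round(1).tolist() for y in (.335,.34,.345,.35)])
c=cv2.cvtColor(im['color'],cv2.COLOR_RGB2BGR)
cv2.imwrite('pics/c7.png',cv2.resize(c[180:350,200:450],None,fx=3,fy=3))
o=robot.get_obs(); print(o['time_s'],o['position'],o['joints'].round(4),o['joint_velocities'])
E
```

```text
[0.41080085 0.34875326 0.062     ]
[[322.7, 308.8], [322.7, 300.5], [322.8, 291.8], [322.9, 282.7]]
3.1 [0.40809451 0.34340578 0.01042149] [-0.9312  0.6856  0.2029  2.162  -0.4034  0.3302 -0.3826] [-0.00457922 -0.00113128 -0.00552846 -0.01079026  0.00069461 -0.00041623
  0.00015577]
```

View pics/c7.png

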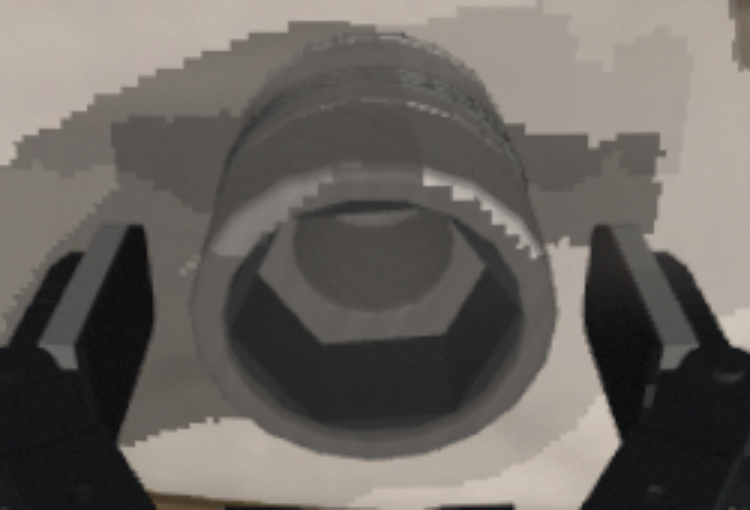

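```bash
python3 - <<'E'
from h import *
im=load('w2.png')
for y in (.343,.345,.347,.349,.351): print(y,proj(im,[.41,y-.028,.062],True)[1],proj(im,[.41,y+.028,.062],True)[1])
E
```

```text
0.343 338.67595445099005 240.35433453944603
0.345 335.91878538860715 235.9607342872622
0.347 333.1123305284988 231.5051713641978
0.349 330.2557299144155 226.98820899244296
0.351 327.34812672575237 222.41053046949204
```

Emit:
jog_arm(
  plan=[
    {"angular": [0, 0, 0], "delta_pos": [2, 3, 0], "fingers": 40},
    {"angular": [0, 0, 0], "delta_pos": [2, 3, 0], "fingers": 40},
    {"angular": [0, 0, 0], "delta_pos": [2, 3, 0], "fingers": 40},
    {"angular": [0, 0, 0], "delta_pos": [2, 3, 0], "fingers": 40},
    {"angular": [0, 0, 0], "delta_pos": [2, 3, 0], "fingers": 40},
  ],
)

```text
time_s: 3.52
position: [0.4103, 0.3481, 0.0111]
tool_rot: [[0.0, -0.008, 1.0], [0.001, 1.0, 0.008], [-1.0, 0.001, 0.0]]
contact_force: [-0.8, -0.0, 5.7]
grip_width: 0.0545
```

```bash
python3 - <<'E'
from h import *
o=robot.get_obs(); print(o['time_s'],o['position'],o['grip_width'],o['tool_rot'].round(3).tolist(),o['contact_force'])
E
```

```text
3.5167 [0.41034844 0.34808081 0.01114173] 0.05450966036929861 [[0.0, -0.008, 1.0], [0.001, 1.0, 0.008], [-1.0, 0.001, 0.0]] [-0.78020825 -0.01837984  5.6758276 ]
```

Emit:
jog_arm(
  plan=[
    {"angular": [0, 0, 0], "delta_pos": [0, 0, 20], "fingers": 40},
    {"angular": [0, 0, 0], "delta_pos": [0, 0, 60], "fingers": 40},
    {"angular": [0, 0, 0], "delta_pos": [0, 0, 100], "fingers": 40},
    {"angular": [0, 0, 0], "delta_pos": [0, 0, 140], "fingers": 40},
    {"angular": [0, 0, 0], "delta_pos": [0, 0, 180], "fingers": 40},
  ],
)

```text
time_s: 3.93
position: [0.4095, 0.347, 0.1918]
tool_rot: [[-0.001, -0.008, 1.0], [-0.002, 1.0, 0.008], [-1.0, -0.002, -0.001]]
contact_force: [0.0, 2.0, -3.0]
grip_width: 0.0547
```

Emit:
jog_arm(
  plan=[
    {"angular": [0, 0, 0], "delta_pos": [0, 0, 40], "fingers": 40},
    {"angular": [0, 0, 0], "delta_pos": [0, -10, 55], "fingers": 40},
    {"angular": [0, 0, 0], "delta_pos": [5, -35, 60], "fingers": 40},
    {"angular": [0, 0, 0], "delta_pos": [15, -70, 60], "fingers": 40},
    {"angular": [0, 0, 0], "delta_pos": [25, -105, 60], "fingers": 40},
  ],
)

```text
time_s: 4.35
position: [0.4349, 0.2425, 0.251]
tool_rot: [[0.001, -0.012, 1.0], [0.001, 1.0, 0.012], [-1.0, 0.001, 0.001]]
contact_force: [1.0, 0.3, -3.2]
grip_width: 0.0546
```

```bash
python3 - <<'E'
from h import *
o=robot.get_obs(); print(o['time_s'],o['position'],o['grip_width'],o['tool_rot'].round(3).tolist(),o['contact_force'],o['joints'])
grab('wrist','w3.png')
E
```

```text
4.35 [0.43485031 0.24251293 0.25095098] 0.05456484872676901 [[0.001, -0.012, 1.0], [0.001, 1.0, 0.012], [-1.0, 0.001, 0.001]] [ 1.04282264  0.25522543 -3.19346997] [-0.99428147  0.27466458  0.48880953  2.08452006 -0.17559631  0.82008288
 -0.3889151 ]
```

View pics/w3.png

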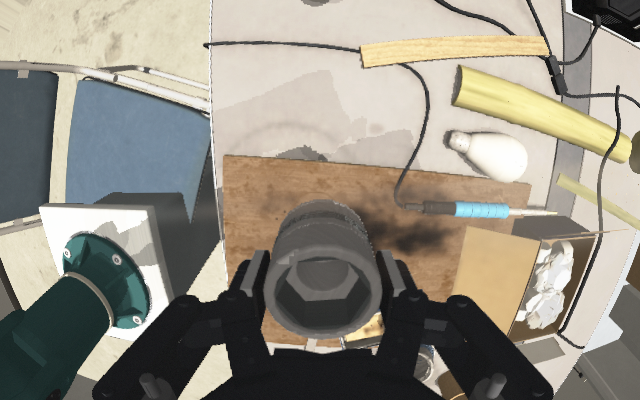

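Emit:
jog_arm(
  plan=[
    {"angular": [0, 0, 0], "delta_pos": [10, -35, 0], "fingers": 40},
    {"angular": [0, 0, 0], "delta_pos": [20, -72, 0], "fingers": 40},
    {"angular": [0, 0, 0], "delta_pos": [30, -110, 0], "fingers": 40},
    {"angular": [0, 0, 0], "delta_pos": [40, -148, 0], "fingers": 40},
    {"angular": [0, 0, 0], "delta_pos": [50, -186, 0], "fingers": 40},
  ],
)

```text
time_s: 4.82
position: [0.4847, 0.055, 0.2502]
tool_rot: [[-0.001, -0.009, 1.0], [-0.0, 1.0, 0.009], [-1.0, -0.0, -0.001]]
contact_force: [0.8, 0.2, -2.3]
grip_width: 0.0544
```

Emit:
jog_arm(
  plan=[
    {"angular": [0, 0, 0], "delta_pos": [10, -35, 0], "fingers": 40},
    {"angular": [0, 0, 0], "delta_pos": [20, -72, 0], "fingers": 40},
    {"angular": [0, 0, 0], "delta_pos": [30, -110, 0], "fingers": 40},
    {"angular": [0, 0, 0], "delta_pos": [40, -145, 0], "fingers": 40},
    {"angular": [0, 0, 0], "delta_pos": [50, -175, 0], "fingers": 40},
  ],
)

```text
time_s: 5.23
position: [0.5347, -0.1212, 0.2501]
tool_rot: [[-0.001, -0.006, 1.0], [-0.001, 1.0, 0.006], [-1.0, -0.001, -0.001]]
contact_force: [-0.3, -0.0, -2.0]
grip_width: 0.0546
```

```bash
python3 - <<'E'
from h import *
o=robot.get_obs(); print(o['time_s'],o['position'],o['grip_width'],o['tool_rot'].round(3).tolist(),o['contact_force'],o['joints'])
E
```

```text
5.2333 [ 0.53465278 -0.12122586  0.25010196] 0.054632791666969806 [[-0.001, -0.006, 1.0], [-0.001, 1.0, 0.006], [-1.0, -0.001, -0.001]] [-0.31749437 -0.02191338 -1.98631185] [-0.30275965  0.36429708  0.58243556  1.9859356  -0.25908675  0.86516464
  0.42534337]
```

Emit:
jog_arm(
  plan=[
    {"angular": [0, 0, 0], "delta_pos": [5, -37, 0], "fingers": 40},
    {"angular": [0, 0, 0], "delta_pos": [10, -77, 0], "fingers": 40},
    {"angular": [0, 0, 0], "delta_pos": [16, -117, 0], "fingers": 40},
    {"angular": [0, 0, 0], "delta_pos": [16, -155, 0], "fingers": 40},
    {"angular": [0, 0, 0], "delta_pos": [16, -185, 0], "fingers": 40},
  ],
)

```text
time_s: 5.65
position: [0.5505, -0.3068, 0.2499]
tool_rot: [[-0.001, -0.006, 1.0], [-0.002, 1.0, 0.006], [-1.0, -0.002, -0.001]]
contact_force: [0.7, -0.3, -1.8]
grip_width: 0.0548
```

Emit:
jog_arm(
  plan=[
    {"angular": [0, 0, 0], "delta_pos": [0, -15, 0], "fingers": 40},
    {"angular": [0, 0, 0], "delta_pos": [0, -20, 0], "fingers": 40},
    {"angular": [0, 0, 0], "delta_pos": [0, -20, 0], "fingers": 40},
    {"angular": [0, 0, 0], "delta_pos": [0, -20, 0], "fingers": 40},
  ],
)

```text
time_s: 5.98
position: [0.5512, -0.3215, 0.2497]
tool_rot: [[-0.001, -0.009, 1.0], [0.002, 1.0, 0.009], [-1.0, 0.002, -0.001]]
contact_force: [-0.7, 1.0, -2.5]
grip_width: 0.0544
```

```bash
python3 - <<'E'
from h import *
o=robot.get_obs(); print(o['time_s'],o['position'],o['tool_rot'].round(3).tolist())
im=grab('wrist','w4.png')
E
```

```text
5.9833 [ 0.55121435 -0.32145016  0.24974976] [[-0.001, -0.009, 1.0], [0.002, 1.0, 0.009], [-1.0, 0.002, -0.001]]
```

View pics/w4.png

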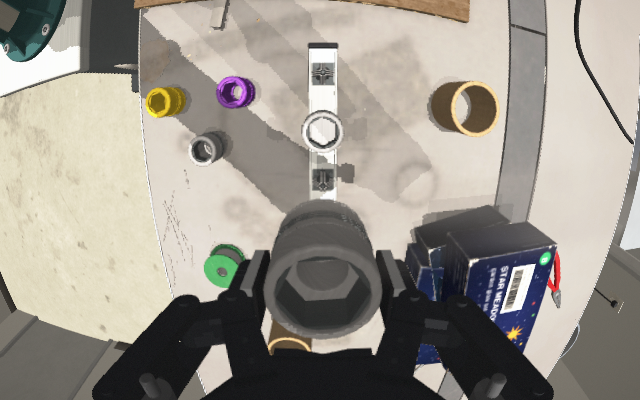

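```bash
python3 - <<'E'
from h import *
im=load('w4.png'); c=cv2.cvtColor(im['color'],cv2.COLOR_RGB2BGR)
cv2.imwrite('pics/c8.png',cv2.resize(c[35:205,290:355],(455,1190),interpolation=cv2.INTER_CUBIC)[:600])
cv2.imwrite('pics/c9.png',cv2.resize(c[115:200,290:355],None,fx=7,fy=7,interpolation=cv2.INTER_CUBIC)[:600])
E
```

```text
(no output)
```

View pics/c8.png

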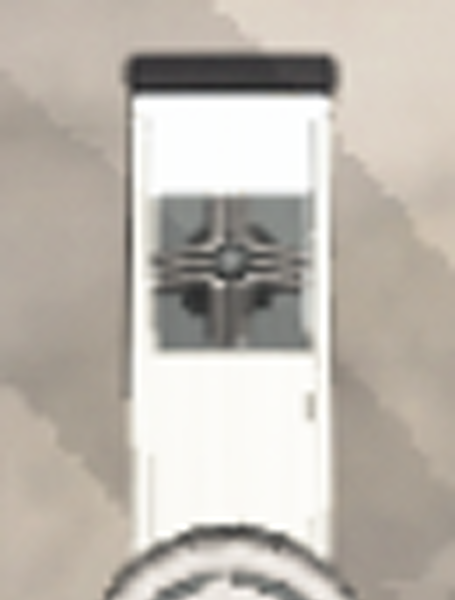

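View pics/c9.png

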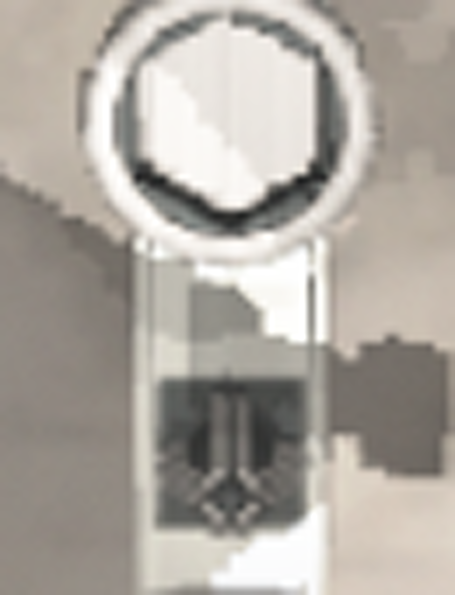

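```bash
python3 - <<'E'
from h import *
np.set_printoptions(precision=4,suppress=True)
im=load('w4.png')
def q(p,o,k=7): return (p[0]+.5)/k-.5+o[0],(p[1]+.5)/k-.5+o[1]
W=lambda p,o,z: onz(im,*q(p,o),z,True)
print('c4 plate',W((232.5,271.5),(290,35),.013),'tip',W((231,262),(290,35),.044))
print('c2 plate',W((231,452.5),(290,115),.013),'tip',W((231,492),(290,115),.044))
print('48',W((230,122),(290,115),.068))
print('med',onz(im,204,146,.05,True))
tc=load('w4.png')
# held socket rim: near/far/left/right at z = tcp+0.051
print('held', [onz(im,u,v,.2497+.051,True) for u,v in ((320.5,336),(320.5,235),(265,288),(379,288))])
E
```

```text
c4 plate [ 0.5521 -0.2066  0.013 ] tip [ 0.5519 -0.2073  0.044 ]
c2 plate [ 0.553  -0.3466  0.013 ] tip [ 0.5531 -0.3454  0.044 ]
48 [ 0.5523 -0.2766  0.068 ]
med [ 0.4048 -0.2935  0.05  ]
held [array([ 0.5524, -0.3478,  0.3007]), array([ 0.5521, -0.2911,  0.3007]), array([ 0.5272, -0.3183,  0.3007]), array([ 0.5787, -0.3178,  0.3007])]
```

Emit:
jog_arm(
  plan=[
    {"angular": [0, 0, 0.005], "delta_pos": [0, 37, 0], "fingers": 40},
    {"angular": [0, 0, 0.005], "delta_pos": [0, 75, -20], "fingers": 40},
    {"angular": [0, 0, 0.005], "delta_pos": [0, 100, -50], "fingers": 40},
    {"angular": [0, 0, 0.005], "delta_pos": [0, 113, -85], "fingers": 40},
    {"angular": [0, 0, 0.005], "delta_pos": [0, 113, -120], "fingers": 40},
  ],
)

```text
time_s: 6.45
position: [0.5527, -0.2017, 0.1297]
tool_rot: [[0.001, -0.023, 1.0], [0.005, 1.0, 0.023], [-1.0, 0.005, 0.001]]
contact_force: [0.1, -0.1, -3.6]
grip_width: 0.0549
```

Emit:
jog_arm(
  plan=[
    {"angular": [0, 0, 0], "delta_pos": [0, 0, -30], "fingers": 40},
    {"angular": [0, 0, 0], "delta_pos": [0, 0, -50], "fingers": 40},
    {"angular": [0, 0, 0], "delta_pos": [0, 0, -60], "fingers": 40},
    {"angular": [0, 0, 0], "delta_pos": [0, 0, -60], "fingers": 40},
    {"angular": [0, 0, 0], "delta_pos": [0, 0, -60], "fingers": 40},
  ],
)

```text
time_s: 6.87
position: [0.5518, -0.2096, 0.0711]
tool_rot: [[0.0, -0.015, 1.0], [0.0, 1.0, 0.015], [-1.0, 0.0, 0.0]]
contact_force: [0.7, -0.0, -2.4]
grip_width: 0.0545
```

```bash
python3 - <<'E'
from h import *
o=robot.get_obs(); print(o['time_s'],o['position'],o['tool_rot'].round(3).tolist(),o['contact_force'])
im=grab('wrist','w5.png');s=grab('side','s5.png');t=grab('top','t5.png')
f=lambda i:cv2.cvtColor(i['color'],cv2.COLOR_RGB2BGR)
cv2.imwrite('pics/c10.png',np.hstack([cv2.resize(f(s)[180:330,310:450],(400,428)),cv2.resize(f(t)[130:210,360:440],(400,428))]))
E
```

```text
6.8667 [ 0.55181011 -0.20955354  0.07105728] [[0.0, -0.015, 1.0], [0.0, 1.0, 0.015], [-1.0, 0.0, 0.0]] [ 0.71090388 -0.02175295 -2.41140017]
```

View pics/c10.png

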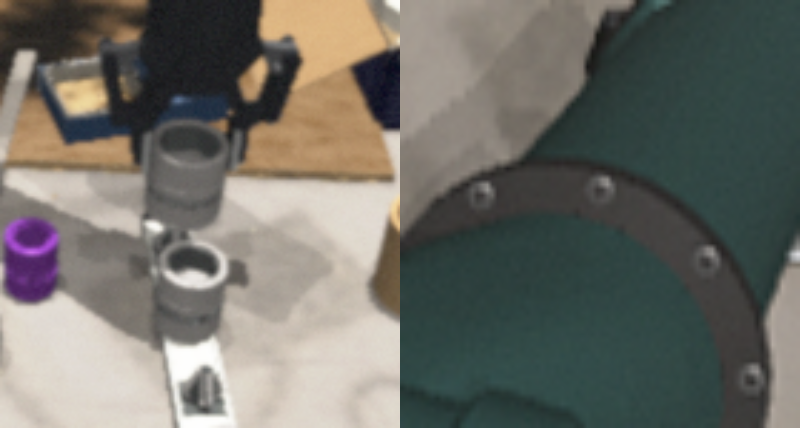

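View pics/w5.png

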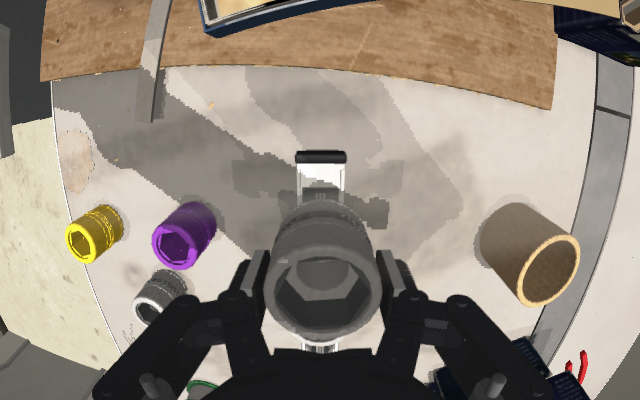

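Emit:
jog_arm(
  plan=[
    {"angular": [0, 0, 0.01], "delta_pos": [0, 1, -8], "fingers": 40},
    {"angular": [0, 0, 0.01], "delta_pos": [0, 1, -15], "fingers": 40},
    {"angular": [0, 0, 0.01], "delta_pos": [0, 1, -22], "fingers": 40},
    {"angular": [0, 0, 0.01], "delta_pos": [0, 1, -28], "fingers": 40},
    {"angular": [0, 0, 0.01], "delta_pos": [0, 1, -32], "fingers": 40},
  ],
)

```text
time_s: 7.43
position: [0.5508, -0.2081, 0.0377]
tool_rot: [[-0.002, -0.023, 1.0], [0.002, 1.0, 0.023], [-1.0, 0.003, -0.002]]
contact_force: [-0.1, 2.9, 1.7]
grip_width: 0.0547
```

Emit:
jog_arm(
  plan=[
    {"angular": [0, 0, 0], "delta_pos": [0, 0, -3], "fingers": 40},
    {"angular": [0, 0, 0], "delta_pos": [0, 0, -6], "fingers": 40},
    {"angular": [0, 0, 0], "delta_pos": [0, 0, -9], "fingers": 40},
    {"angular": [0, 0, 0], "delta_pos": [0, 0, -9], "fingers": 40},
  ],
)

```text
time_s: 7.77
position: [0.5509, -0.2077, 0.0288]
tool_rot: [[-0.001, -0.024, 1.0], [0.002, 1.0, 0.024], [-1.0, 0.002, -0.001]]
contact_force: [0.9, 4.0, -4.8]
grip_width: 0.0548
```

Emit:
jog_arm(
  plan=[
    {"angular": [0, 0, 0], "delta_pos": [0, 0, -3], "fingers": 40},
    {"angular": [0, 0, 0], "delta_pos": [0, 0, -5], "fingers": 40},
    {"angular": [0, 0, 0], "delta_pos": [0, 0, -7], "fingers": 40},
    {"angular": [0, 0, 0], "delta_pos": [0, 0, -7], "fingers": 40},
  ],
)

```text
time_s: 8.1
position: [0.5509, -0.2083, 0.0233]
tool_rot: [[-0.001, -0.023, 1.0], [0.003, 1.0, 0.023], [-1.0, 0.003, -0.001]]
contact_force: [-1.4, 6.4, 6.2]
grip_width: 0.0547
```

Emit:
jog_arm(
  plan=[
    {"angular": [0, 0, 0], "delta_pos": [0, 0, -3], "fingers": 40},
    {"angular": [0, 0, 0], "delta_pos": [0, 0, -5], "fingers": 40},
    {"angular": [0, 0, 0], "delta_pos": [0, 0, -5], "fingers": 40},
  ],
)

```text
time_s: 8.35
position: [0.5509, -0.2079, 0.0229]
tool_rot: [[0.0, -0.023, 1.0], [0.006, 1.0, 0.023], [-1.0, 0.006, 0.001]]
contact_force: [-8.9, 12.7, 43.4]
grip_width: 0.0546
```

```bash
python3 - <<'E'
from h import *
o=robot.get_obs(); print(o['time_s'],o['position'],o['tool_rot'].round(3).tolist(),o['contact_force'],o['ft_torque'])
s=grab('side','s6.png')
f=lambda i:cv2.cvtColor(i['color'],cv2.COLOR_RGB2BGR)
cv2.imwrite('pics/c11.png',cv2.resize(f(s)[200:320,330:430],(600,720))[:600])
E
```

```text
8.35 [ 0.55090308 -0.2078668   0.02287109] [[0.0, -0.023, 1.0], [0.006, 1.0, 0.023], [-1.0, 0.006, 0.001]] [-8.85839922 12.66569058 43.37225781] [2.30530513 1.95429105 0.03391733]
```

View pics/c11.png

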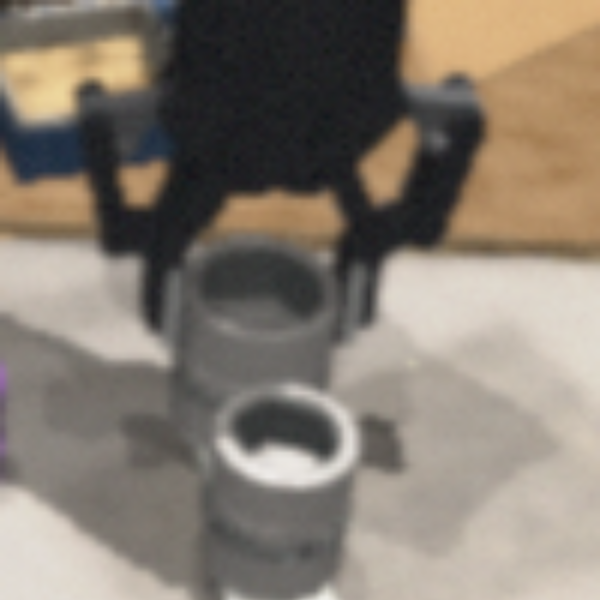

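Emit:
jog_arm(
  plan=[
    {"angular": [0, 0, 0], "delta_pos": [0, 0, 5], "fingers": 40},
    {"angular": [0, 0, 0], "delta_pos": [0, 0, 5], "fingers": 80},
    {"angular": [0, 0, 0], "delta_pos": [0, 0, 5], "fingers": 80},
    {"angular": [0, 0, 0], "delta_pos": [0, 0, 5], "fingers": 80},
    {"angular": [0, 0, 0], "delta_pos": [0, 0, 20], "fingers": 80},
  ],
)

```text
time_s: 8.82
position: [0.5497, -0.2106, 0.0357]
tool_rot: [[-0.004, -0.022, 1.0], [-0.001, 1.0, 0.022], [-1.0, -0.001, -0.004]]
contact_force: [-0.6, 0.3, -1.0]
grip_width: 0.0801
```

Emit:
jog_arm(
  plan=[
    {"angular": [0, 0, 0], "delta_pos": [0, 0, 35], "fingers": 85},
    {"angular": [0, 0, 0], "delta_pos": [0, 0, 75], "fingers": 85},
    {"angular": [0, 0, 0], "delta_pos": [-20, -20, 105], "fingers": 85},
    {"angular": [0, 0, 0], "delta_pos": [-55, -40, 110], "fingers": 85},
    {"angular": [0, 0, 0], "delta_pos": [-90, -55, 110], "fingers": 85},
  ],
)

```text
time_s: 9.23
position: [0.4635, -0.2688, 0.1504]
tool_rot: [[0.007, -0.023, 1.0], [-0.007, 1.0, 0.023], [-1.0, -0.007, 0.007]]
contact_force: [-1.1, -0.1, -0.4]
grip_width: 0.0851
```

Emit:
jog_arm(
  plan=[
    {"angular": [0, 0, -0.02], "delta_pos": [-25, -25, 0], "fingers": 85},
    {"angular": [0, 0, -0.02], "delta_pos": [-45, -60, 0], "fingers": 85},
    {"angular": [0, 0, -0.02], "delta_pos": [-60, -90, 0], "fingers": 85},
    {"angular": [0, 0, -0.02], "delta_pos": [-60, -90, 0], "fingers": 85},
    {"angular": [0, 0, -0.02], "delta_pos": [-60, -90, 0], "fingers": 85},
  ],
)

```text
time_s: 9.65
position: [0.3993, -0.3583, 0.1479]
tool_rot: [[-0.0, 0.004, 1.0], [-0.003, 1.0, -0.004], [-1.0, -0.003, -0.0]]
contact_force: [0.8, 0.7, 0.2]
grip_width: 0.0851
```

```bash
python3 - <<'E'
from h import *
o=robot.get_obs(); print(o['time_s'],o['position'],o['tool_rot'].round(3).tolist(),o['contact_force'],o['ft_torque'])
s=grab('side','s7.png');w=grab('wrist','w7.png')
f=lambda i:cv2.cvtColor(i['color'],cv2.COLOR_RGB2BGR)
cv2.imwrite('pics/c12.png',cv2.resize(f(s)[200:350,330:450],(600,750))[:600])
E
```

```text
9.65 [ 0.39926106 -0.35834496  0.14788728] [[-0.0, 0.004, 1.0], [-0.003, 1.0, -0.004], [-1.0, -0.003, -0.0]] [0.76323473 0.6522105  0.23963944] [ 0.08455908 -0.07025289 -0.01508246]
```

View pics/c12.png

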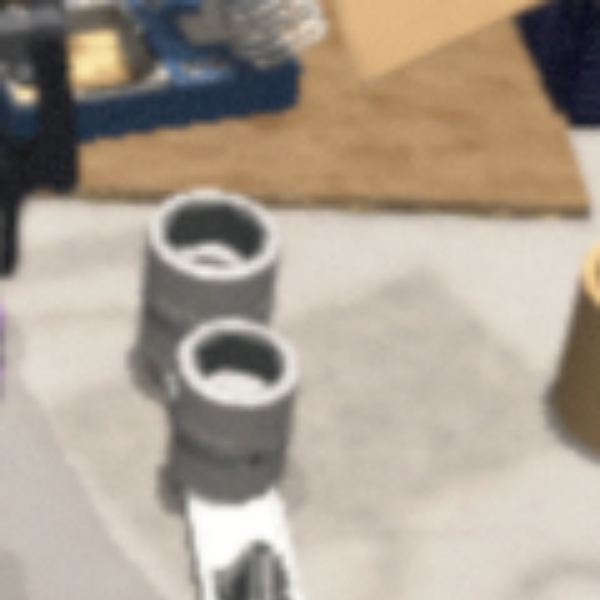

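View pics/w7.png

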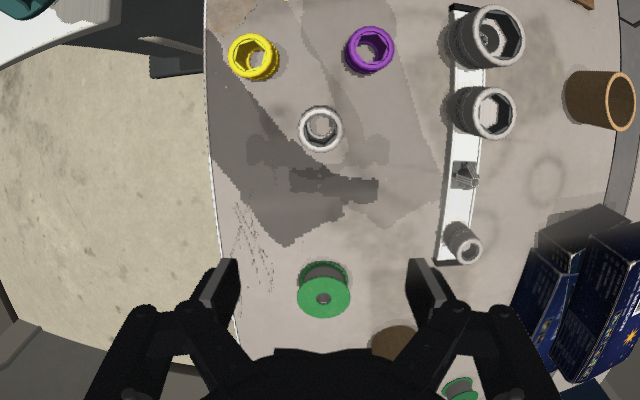

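```bash
python3 - <<'E'
from h import *
np.set_printoptions(precision=4,suppress=True)
s=load('s7.png'); w=load('w7.png')
for z in (.074,.080,.088): print(z,proj(s,[.5525,-.2125,z]))
print('48',proj(s,[.5525,-.281,.068]),(237+.5)/5-.5+330,(363.5)/5-.5+200)
c=cv2.cvtColor(w['color'],cv2.COLOR_RGB2BGR)
cv2.imwrite('pics/c13.png',cv2.resize(c[95:165,285:355],None,fx=8,fy=8,interpolation=cv2.INTER_CUBIC))
print(onz(w,320,129,.05,True), onz(w,495,37,.074,True),onz(w,490,112,.068,True))
E
```

```text
0.074 [373.0751 247.0013]
0.08 [373.3328 244.7926]
0.088 [373.6797 241.82  ]
48 [377.5652 272.4367] 377.0 272.2
[ 0.4002 -0.2992  0.05  ] [ 0.5457 -0.2109  0.074 ] [ 0.5463 -0.2763  0.068 ]
```

View pics/c13.png

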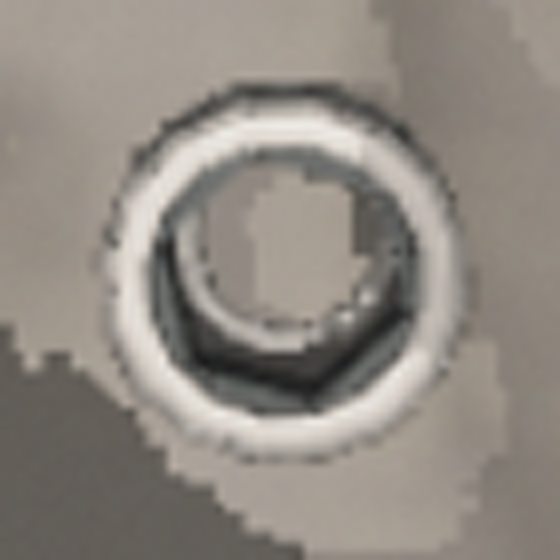

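Emit:
jog_arm(
  plan=[
    {"angular": [0, 0, 0], "delta_pos": [1, 30, 0], "fingers": 85},
    {"angular": [0, 0, 0], "delta_pos": [1, 58, -15], "fingers": 85},
    {"angular": [0, 0, 0], "delta_pos": [1, 58, -45], "fingers": 85},
    {"angular": [0, 0, 0], "delta_pos": [1, 58, -70], "fingers": 85},
    {"angular": [0, 0, 0], "delta_pos": [1, 58, -75], "fingers": 85},
  ],
)

```text
time_s: 10.17
position: [0.4018, -0.2927, 0.0697]
tool_rot: [[-0.005, -0.008, 1.0], [0.004, 1.0, 0.008], [-1.0, 0.004, -0.005]]
contact_force: [-0.5, 0.0, -0.1]
grip_width: 0.0852
```

Emit:
jog_arm(
  plan=[
    {"angular": [0, 0, 0], "delta_pos": [0, 0, 0], "fingers": 85},
    {"angular": [0, 0, 0], "delta_pos": [0, 0, 0], "fingers": 85},
  ],
)

```text
time_s: 10.33
position: [0.4028, -0.2964, 0.0729]
tool_rot: [[0.0, -0.004, 1.0], [-0.0, 1.0, 0.004], [-1.0, -0.0, 0.0]]
contact_force: [-0.4, -1.1, 0.4]
grip_width: 0.085
```

```bash
python3 - <<'E'
from h import *
o=robot.get_obs(); print(o['time_s'],o['position'],o['tool_rot'].round(3).tolist(),o['contact_force'],o['ft_torque'])
w=grab('wrist','w8.png')
E
```

```text
10.3333 [ 0.40283091 -0.29642494  0.07293104] [[0.0, -0.004, 1.0], [-0.0, 1.0, 0.004], [-1.0, -0.0, 0.0]] [-0.38239979 -1.05639348  0.40329764] [-0.02863808  0.00524881 -0.04333132]
```

View pics/w8.png

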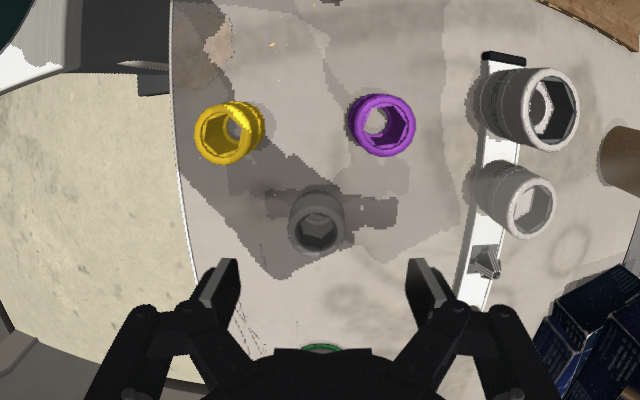

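```bash
python3 - <<'E'
from h import *
w=load('w8.png'); print(onz(w,317.5,228,.05,True))
for y in (-.296,-.299,-.302): print(y,proj(w,[.4,y-.02,.05],True),proj(w,[.4,y+.02,.05],True))
c=cv2.cvtColor(w['color'],cv2.COLOR_RGB2BGR)
cv2.imwrite('pics/c14.png',cv2.resize(c[175:265,275:360],None,fx=6,fy=6,interpolation=cv2.INTER_CUBIC))
E
```

```text
[ 0.40136028 -0.29649782  0.05      ]
-0.296 [315.6179398  253.55443801] [315.31027641 198.88491275]
-0.299 [315.64443159 257.29549049] [315.3295354 203.279893 ]
-0.302 [315.67124706 260.98515938] [315.34953832 207.63001179]
```

View pics/c14.png

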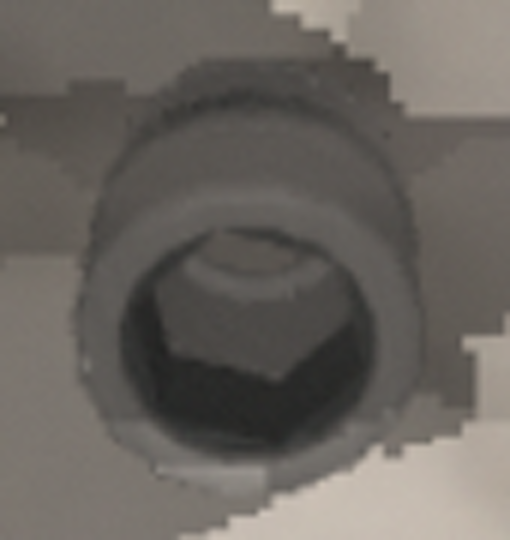

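Emit:
jog_arm(
  plan=[
    {"angular": [0, 0, 0], "delta_pos": [-2, -3, -20], "fingers": 80},
    {"angular": [0, 0, 0], "delta_pos": [-2, -3, -42], "fingers": 75},
    {"angular": [0, 0, 0], "delta_pos": [-2, -3, -58], "fingers": 75},
    {"angular": [0, 0, 0], "delta_pos": [-2, -3, -62], "fingers": 70},
    {"angular": [0, 0, 0], "delta_pos": [-2, -3, -62], "fingers": 60},
  ],
)

```text
time_s: 10.8
position: [0.4004, -0.2999, 0.0109]
tool_rot: [[0.0, -0.003, 1.0], [-0.0, 1.0, 0.003], [-1.0, -0.0, 0.0]]
contact_force: [0.2, 0.2, 0.2]
grip_width: 0.0609
```

Emit:
jog_arm(
  plan=[
    {"angular": [0, 0, 0], "delta_pos": [0, 0, 0], "fingers": 25},
    {"angular": [0, 0, 0], "delta_pos": [0, 0, 0], "fingers": 25},
    {"angular": [0, 0, 0], "delta_pos": [0, 0, 0], "fingers": 25},
    {"angular": [0, 0, 0], "delta_pos": [0, 0, 0], "fingers": 25},
    {"angular": [0, 0, 0], "delta_pos": [0, 0, 0], "fingers": 25},
  ],
)

```text
time_s: 11.22
position: [0.4008, -0.3002, 0.0123]
tool_rot: [[0.002, -0.003, 1.0], [-0.002, 1.0, 0.003], [-1.0, -0.002, 0.002]]
contact_force: [-1.1, 0.2, 6.4]
grip_width: 0.0381
```

```bash
python3 - <<'E'
from h import *
o=robot.get_obs(); print(o['time_s'],o['position'],o['grip_width'],o['tool_rot'].round(3).tolist(),o['contact_force'],o['ft_torque'])
w=grab('wrist','w9.png');s=grab('side','s9.png')
f=lambda i:cv2.cvtColor(i['color'],cv2.COLOR_RGB2BGR)
cv2.imwrite('pics/c15.png',np.hstack([cv2.resize(f(w)[160:360,220:420],(400,400)),cv2.resize(f(s)[230:330,240:340],(400,400))]))
E
```

```text
11.2167 [ 0.40076479 -0.3002066   0.01231631] 0.038065331762682474 [[0.002, -0.003, 1.0], [-0.002, 1.0, 0.003], [-1.0, -0.002, 0.002]] [-1.08672541  0.19193634  6.4497831 ] [0.04875411 0.1729434  0.04348047]
```

View pics/c15.png

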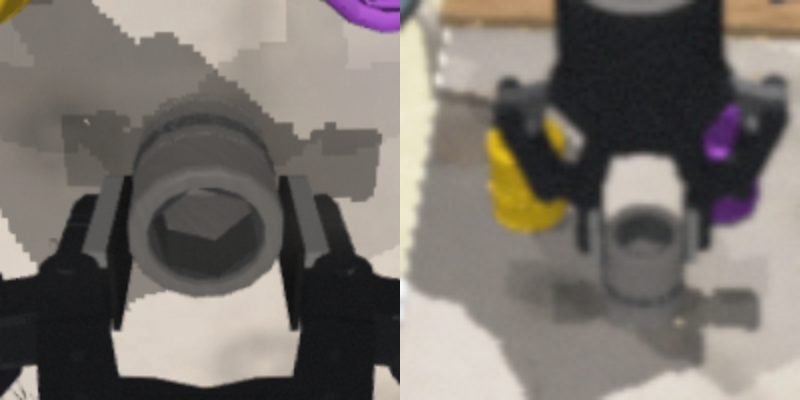

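Emit:
jog_arm(
  plan=[
    {"angular": [0, 0, 0], "delta_pos": [0, 0, 20], "fingers": 25},
    {"angular": [0, 0, 0], "delta_pos": [0, 0, 60], "fingers": 25},
    {"angular": [0, 0, 0], "delta_pos": [0, 0, 100], "fingers": 25},
    {"angular": [0, 0, 0], "delta_pos": [0, -10, 135], "fingers": 25},
    {"angular": [0, 0, 0], "delta_pos": [20, -30, 150], "fingers": 25},
  ],
)

```text
time_s: 11.73
position: [0.4168, -0.328, 0.1649]
tool_rot: [[0.0, -0.002, 1.0], [0.002, 1.0, 0.002], [-1.0, 0.002, 0.0]]
contact_force: [0.3, -0.1, -2.7]
grip_width: 0.0378
```

Emit:
jog_arm(
  plan=[
    {"angular": [0, 0, 0], "delta_pos": [35, -10, 0], "fingers": 25},
    {"angular": [0, 0, 0], "delta_pos": [75, -16, 0], "fingers": 25},
    {"angular": [0, 0, 0], "delta_pos": [110, -16, 0], "fingers": 25},
    {"angular": [0, 0, 0], "delta_pos": [132, -16, 0], "fingers": 25},
    {"angular": [0, 0, 0], "delta_pos": [132, -16, -20], "fingers": 25},
  ],
)

```text
time_s: 12.15
position: [0.5627, -0.3457, 0.1448]
tool_rot: [[0.013, -0.01, 1.0], [-0.006, 1.0, 0.01], [-1.0, -0.006, 0.013]]
contact_force: [0.8, 1.5, -1.4]
grip_width: 0.0376
```

Emit:
jog_arm(
  plan=[
    {"angular": [0, 0, 0], "delta_pos": [0, 0, -10], "fingers": 25},
    {"angular": [0, 0, 0], "delta_pos": [0, 0, -10], "fingers": 25},
  ],
)

```text
time_s: 12.32
position: [0.5497, -0.3434, 0.1283]
tool_rot: [[-0.006, -0.003, 1.0], [0.003, 1.0, 0.003], [-1.0, 0.003, -0.006]]
contact_force: [-1.2, -0.2, -1.6]
grip_width: 0.0379
```

```bash
python3 - <<'E'
from h import *
o=robot.get_obs(); print(o['time_s'],o['position'],o['grip_width'],o['tool_rot'].round(3).tolist(),o['contact_force'],o['ft_torque'])
w=grab('wrist','w10.png');s=grab('side','s10.png')
f=lambda i:cv2.cvtColor(i['color'],cv2.COLOR_RGB2BGR)
cv2.imwrite('pics/c16.png',np.hstack([cv2.resize(f(w)[140:340,220:420],(400,400)),cv2.resize(f(s)[210:370,310:470],(400,400))]))
E
```

```text
12.3167 [ 0.54966534 -0.34343995  0.12832768] 0.0378500335091374 [[-0.006, -0.003, 1.0], [0.003, 1.0, 0.003], [-1.0, 0.003, -0.006]] [-1.21077584 -0.23697043 -1.64643843] [ 0.00060006  0.00109002 -0.01852017]
```

View pics/c16.png

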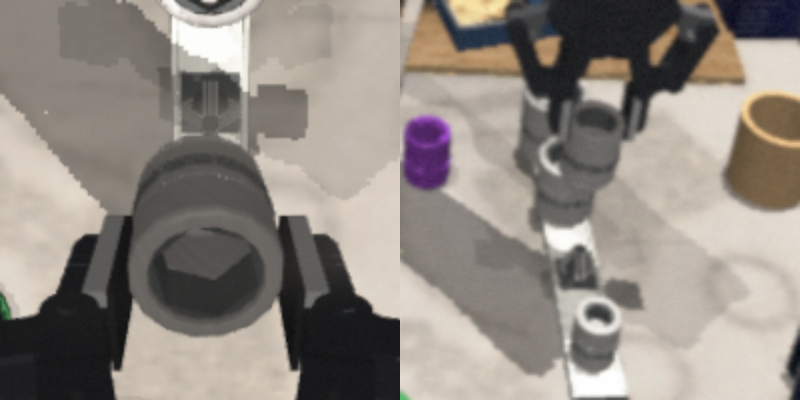

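Emit:
jog_arm(
  plan=[
    {"angular": [0, 0, 0], "delta_pos": [0, 0, 0], "fingers": 25},
    {"angular": [0, 0, 0], "delta_pos": [0, 0, 0], "fingers": 25},
    {"angular": [0, 0, 0], "delta_pos": [0, 0, 0], "fingers": 25},
  ],
)

```text
time_s: 12.67
position: [0.552, -0.3461, 0.1316]
tool_rot: [[0.001, -0.002, 1.0], [-0.001, 1.0, 0.002], [-1.0, -0.001, 0.001]]
contact_force: [0.4, -0.7, -2.1]
grip_width: 0.0378
```

```bash
python3 - <<'E'
from h import *
np.set_printoptions(precision=4,suppress=True)
o=robot.get_obs(); print(o['time_s'],o['position'],o['tool_rot'].round(3).tolist())
w=grab('wrist','w11.png')
c=cv2.cvtColor(w['color'],cv2.COLOR_RGB2BGR)
cv2.imwrite('pics/c17.png',cv2.resize(c[165:315,260:380],(480,600),interpolation=cv2.INTER_CUBIC))
z=o['position'][2]+.0385; x0,y0=o['position'][:2]
for y in (-.352,-.349,-.346,-.343,-.34): print(y,proj(w,[.552,y,.044],True),proj(w,[.552,y,.013],True),'rim',proj(w,[x0,y-.02,z],True),proj(w,[x0,y+.02,z],True))
E
```

```text
12.6667 [ 0.552  -0.3461  0.1316] [[0.001, -0.002, 1.0], [-0.001, 1.0, 0.002], [-1.0, -0.001, 0.001]]
-0.352 [320.2455 203.1133] [320.4401 192.1051] rim [318.9442 319.5332] [318.6032 255.1339]
-0.349 [320.2431 199.848 ] [320.439  189.1274] rim [318.9184 315.3542] [318.579  249.5095]
-0.346 [320.2407 196.5584] [320.4379 186.1316] rim [318.8925 311.0759] [318.5553 243.7717]
-0.343 [320.2385 193.2448] [320.437  183.1182] rim [318.8666 306.6962] [318.5321 237.9211]
-0.34 [320.2364 189.9079] [320.4362 180.0876] rim [318.8406 302.2134] [318.5095 231.9588]
```

View pics/c17.png

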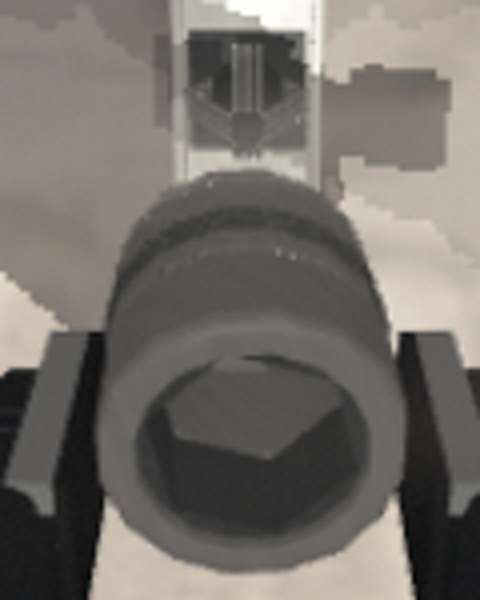

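Emit:
jog_arm(
  plan=[
    {"angular": [0, 0, 0], "delta_pos": [-1, -2, -20], "fingers": 25},
    {"angular": [0, 0, 0], "delta_pos": [-1, -2, -45], "fingers": 25},
    {"angular": [0, 0, 0], "delta_pos": [-1, -2, -62], "fingers": 25},
    {"angular": [0, 0, 0], "delta_pos": [-1, -2, -69], "fingers": 25},
    {"angular": [0, 0, 0], "delta_pos": [-1, -2, -69], "fingers": 25},
  ],
)

```text
time_s: 13.13
position: [0.5501, -0.3467, 0.0602]
tool_rot: [[-0.003, -0.003, 1.0], [0.002, 1.0, 0.003], [-1.0, 0.002, -0.003]]
contact_force: [0.2, 0.6, -1.6]
grip_width: 0.0378
```

Emit:
jog_arm(
  plan=[
    {"angular": [0, 0, 0], "delta_pos": [0, 0, -6], "fingers": 25},
    {"angular": [0, 0, 0], "delta_pos": [0, 0, -12], "fingers": 25},
    {"angular": [0, 0, 0], "delta_pos": [0, 0, -18], "fingers": 25},
    {"angular": [0, 0, 0], "delta_pos": [0, 0, -24], "fingers": 25},
    {"angular": [0, 0, 0], "delta_pos": [0, 0, -26], "fingers": 25},
  ],
)

```text
time_s: 13.55
position: [0.5521, -0.3476, 0.0356]
tool_rot: [[0.001, -0.003, 1.0], [-0.0, 1.0, 0.003], [-1.0, -0.0, 0.001]]
contact_force: [0.4, 0.9, 5.4]
grip_width: 0.0378
```

Emit:
jog_arm(
  plan=[
    {"angular": [0, 0, 0], "delta_pos": [0, 0, -4], "fingers": 25},
    {"angular": [0, 0, 0], "delta_pos": [0, 0, -8], "fingers": 25},
    {"angular": [0, 0, 0], "delta_pos": [0, 0, -12], "fingers": 25},
    {"angular": [0, 0, 0], "delta_pos": [0, 0, -12], "fingers": 25},
    {"angular": [0, 0, 0], "delta_pos": [0, 0, -12], "fingers": 25},
  ],
)

```text
time_s: 13.97
position: [0.5518, -0.3476, 0.0245]
tool_rot: [[0.001, -0.003, 1.0], [0.0, 1.0, 0.003], [-1.0, 0.0, 0.001]]
contact_force: [-0.1, 0.4, 4.4]
grip_width: 0.038
```

Emit:
jog_arm(
  plan=[
    {"angular": [0, 0, 0], "delta_pos": [0, 0, -2], "fingers": 25},
    {"angular": [0, 0, 0], "delta_pos": [0, 0, -4], "fingers": 25},
    {"angular": [0, 0, 0], "delta_pos": [0, 0, -4], "fingers": 25},
  ],
)

```text
time_s: 14.22
position: [0.5518, -0.3478, 0.0241]
tool_rot: [[0.002, -0.002, 1.0], [0.002, 1.0, 0.002], [-1.0, 0.002, 0.002]]
contact_force: [-4.9, 5.6, 30.1]
grip_width: 0.0378
```

Emit:
jog_arm(
  plan=[
    {"angular": [0, 0, 0], "delta_pos": [0, 0, 4], "fingers": 25},
    {"angular": [0, 0, 0], "delta_pos": [0, 0, 4], "fingers": 70},
    {"angular": [0, 0, 0], "delta_pos": [0, 0, 4], "fingers": 70},
    {"angular": [0, 0, 0], "delta_pos": [0, 0, 4], "fingers": 70},
    {"angular": [0, 0, 0], "delta_pos": [0, 0, 20], "fingers": 70},
  ],
)

```text
time_s: 14.63
position: [0.5488, -0.3458, 0.0365]
tool_rot: [[-0.006, -0.003, 1.0], [0.003, 1.0, 0.003], [-1.0, 0.003, -0.006]]
contact_force: [0.0, 0.9, 1.4]
grip_width: 0.0702
```

Emit:
jog_arm(
  plan=[
    {"angular": [0, 0, 0], "delta_pos": [0, 0, 30], "fingers": 80},
    {"angular": [0, 0, 0], "delta_pos": [0, 0, 65], "fingers": 80},
    {"angular": [0, 0, 0], "delta_pos": [0, 0, 105], "fingers": 80},
    {"angular": [0, 0, 0], "delta_pos": [-30, 0, 140], "fingers": 80},
    {"angular": [0, 0, 0], "delta_pos": [-60, -15, 160], "fingers": 80},
  ],
)

```text
time_s: 15.05
position: [0.4959, -0.3593, 0.2007]
tool_rot: [[0.003, -0.011, 1.0], [0.0, 1.0, 0.011], [-1.0, 0.0, 0.003]]
contact_force: [0.1, -1.3, -0.6]
grip_width: 0.0803
```

Emit:
jog_arm(
  plan=[
    {"angular": [0, 0, 0], "delta_pos": [-30, -30, 0], "fingers": 80},
    {"angular": [0, 0, 0], "delta_pos": [-40, -60, 0], "fingers": 80},
    {"angular": [0, 0, 0], "delta_pos": [-40, -60, 0], "fingers": 80},
    {"angular": [0, 0, 0], "delta_pos": [-40, -60, 0], "fingers": 80},
    {"angular": [0, 0, 0], "delta_pos": [-40, -60, 0], "fingers": 80},
  ],
)

```text
time_s: 15.47
position: [0.4523, -0.4213, 0.198]
tool_rot: [[-0.001, -0.003, 1.0], [0.001, 1.0, 0.003], [-1.0, 0.001, -0.001]]
contact_force: [-0.1, 0.8, -1.0]
grip_width: 0.0801
```

```bash
python3 - <<'E'
from h import *
np.set_printoptions(precision=4,suppress=True)
o=robot.get_obs(); print(o['time_s'],o['position'],o['contact_force'],o['joint_velocities'])
w=grab('wrist','w12.png');s=grab('side','s12.png')
f=lambda i:cv2.cvtColor(i['color'],cv2.COLOR_RGB2BGR)
cv2.imwrite('pics/c18.png',cv2.resize(f(s)[220:370,330:450],(480,600),interpolation=cv2.INTER_CUBIC))
for z in (.062,.068,.076): print(z,proj(s,[.5535,-.3515,z]))
E
```

```text
15.4667 [ 0.4523 -0.4213  0.198 ] [-0.1311  0.7512 -0.9706] [-0.0246  0.0019 -0.0221  0.0011 -0.0001 -0.0007 -0.0005]
0.062 [383.4192 302.3658]
0.068 [383.7622 300.0866]
0.076 [384.2245 297.0151]
```

View pics/c18.png

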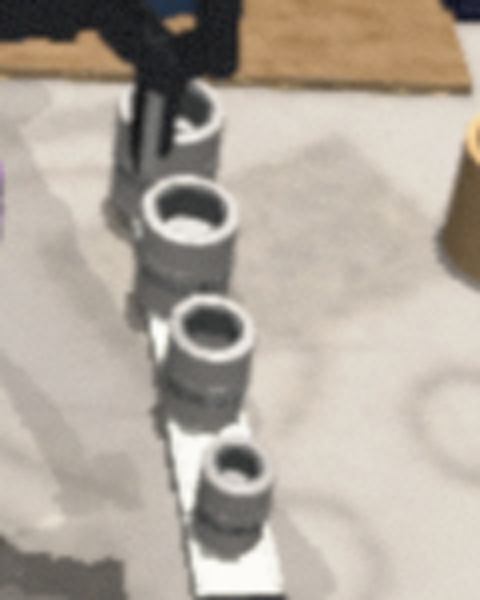

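View pics/w12.png

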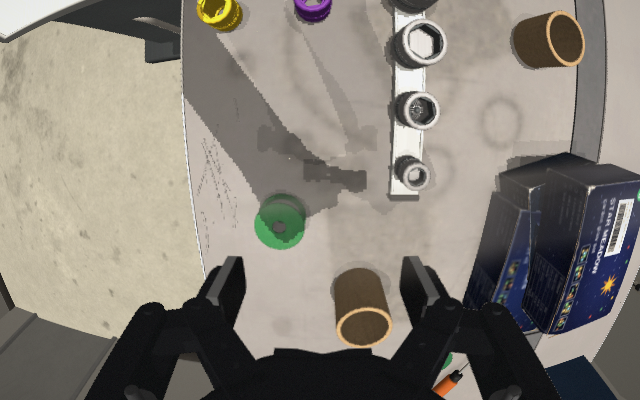

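```bash
python3 -c "
from plant import robot
print(robot.finish_job())"
```

```text
the job is handed in; nothing more can be done
None
```

I pressed both loose sockets home, let them go, and handed the job in at about 15.5 s of the 64 s allowed. I got no verdict back.

- **56 mm socket:** it was pressed onto the end clip. The TCP stopped at 22.9 mm against 23 mm expected when seated, with a push of 43 N. In a later side view its rim sits at row 246.8, against 247.0 predicted for flat on the rail.
- **40 mm socket:** it was pressed onto the clip between the 32 mm and 48 mm sockets. The TCP stopped at 24.1 mm against 23.8 mm expected, with a push of 30 N. Its rim is at row 301.5, against 302.4 predicted, so it is within about 2 mm of flat.
- **Final state:** both sockets look upright in the last pictures, and their tool positions when released were within 2 mm of the measured clip axes. The gripper is open and about 0.2 m above the desk, touching nothing.

Two checks were less clean:

- **Grip:** my first grip on the 56 mm socket was about 7 mm off centre, so I re-gripped it before lifting.
- **Wrist camera:** one rough wrist-camera reading put the rail's fixed 48 mm socket and the placed 56 mm socket about 6 mm off in x. The fixed socket showed the same shift, so I took it as a reading error.

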